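# Fit the hold-down bar over a motorcycle battery

## Robot

A 6-joint arm with a two-finger parallel gripper is mounted at the origin on a cart in front of the work surface, level with it; the furniture and walls round the work are solid. World frame = base frame: x ahead of the robot, y to its left, z up, the work surface at z = 0. Lengths are in m, angles in rad, forces in N, time in s.
With the tool pointing down it reaches from about 0.35 to 0.775 m from the base axis. Payload 7.3 kg.
Tool frame: the origin (TCP) lies at the centre of the arm's flange, where the gripper is bolted on; the fingertips stand 178 mm ahead of it and the grasp point (between the pads) lies robot.pinch_z ahead of it (robot.pinch_z is the distance from the TCP to the grasp point, in m); x points along the fingers, z is the direction in which the jaws open and shut, and the axes are right-handed (so a half turn about x gives the same grasp; the last joint's range is limited). The gripper opens to 92 mm and grips with 3 to 60 N. Pads are 19 mm wide; open, the fingers measure 130 mm over their backs; the gripper's body (75 mm by 190 mm) begins 47 mm behind the grasp point.
Start: joints at [-1.489, 0.342, 1.524, -0, 1.275, -0.146], TCP at [0.119, -0.511, 0.405] pointing down, gripper open.
Joint ranges: [-2.53, 2.53], [-0.77, 2.02], [0.04, 2.7], [-1, 4.14], [0.28, 2.66], [-3.11, 3.11]. Speed limits (rad/s): [2.57, 2.57, 3.14, 3.14, 3.14, 3.14].

## Interface

Orientations are given as [roll, pitch, yaw] about the fixed x, y, z axes, in that order (R = Rz(yaw) Ry(pitch) Rx(roll)).
In Python, from cell import robot gives the robot as it stands.
- The arm moves only by the shell command python3 -m jog 'ROWS' [FORCE]. ROWS is JSON, a list of rows, each an object of numbers: "fingers": the closure, from 0 (fully open) to 1 (shut); "x", "y", "z": the shift along the tool's x, y, z in cm; "spin": the turn about the tool's x in degrees. A call has 1 to 5 rows; each row is the pose to reach, as a shift and turn from the pose commanded when the call began, along the tool's axes at that moment; what a row does not reach only later rows make up. A row lasts 1/8 s, in which the tool goes at most 62.5 mm and 10.7 degrees, less where a joint would pass 70% of its speed; a pose out of reach is approached as far as the arm can. A call with a gripper value outside its range is refused whole. The fingers move at their own pace and stop on an object; FORCE is the grip in N (left out, the last holds). Time passes only in rows, so rows that repeat a pose let the fingers close. It gives the time, the measured TCP pose, the force and the opening at its end, in the units of the state.
- robot.observe(): the state, without advancing time (a new reading comes with each control period).
- robot.read_camera(name): name is "scene" or "side" or "wrist"; returns a dict with "color" (480x640x3 uint8, red, green, blue), "mtx" (3x3 intrinsics, pixels), "view" (4x4, takes a point from world to camera coordinates); the wrist camera has in their place "T_tool_cam" (4x4, takes a point from camera to tool coordinates, whose origin is the TCP and whose axes are the tool frame's). Camera axes: x right, y down, z forward; pixel columns grow to the right and rows downward; lengths in m; the calibration is good to about 2 mm. The wrist camera is an equidistant fisheye: a pixel r from the principal point sees the ray r / f radians off the axis. A picture is of the moment at which its call begins: read the wrist's pose just before it. There is no depth.
- robot.hand_in(): hands the job in, once; it reports no verdict.
Trained networks look in a picture, given as the dict that the camera call returned (one of the last four; its "shot" number tells which), for a name from the list of things; names that differ only in an ending like _2 or _b are one class to them, and where a whole thing is asked for, a point or a joint stands for the part that bears it (a point fixed in the world has none). Each returns a list of dicts, best first, with "conf" (0 to 1); they miss things now and then, are a little off and sometimes report something else, mostly with a low value. They report only what shows in the picture. A call takes as long as a camera call.
- robot.look_for(target, picture): "xy" ([column, row] in pixels, amid what is visible of it).
The state is a dict: "time": time; "qpos": joint angles; "qvel": joint speeds; "joint_efforts": joint torques, N m; "tool_pos": TCP position; "tool_rot": TCP orientation; "contact_force": force on the tool from outside, world axes, zero at the start; "torque": the same for the moment, N m; "opening": finger opening in m.
Only numpy, scipy, OpenCV 4.12 (cv2) and the standard library are available. Lean on these libraries where they do the work, as an engineer would, in place of code of your own. Each camera call takes 0.05 s, during which the arm holds its last target. There are 200 camera calls.

## Task

Fit the hold-down bar across the motorcycle battery in its tray: with the bar tilted, slip its tongue right through the slot of one end bracket, then lay the bar down over the battery and push its other end down until the spring catch on the opposite bracket snaps over it. The bar is bare metal, so keep it off the battery terminals, and do not disturb the spanner, screwdriver and drill battery pack.

Things in the scene. Friction and masses are not known exactly. Their poses are not given: they have to be found in the camera images.
- hold_bar: loose bare-metal hold-down bar, about 0.25 kg; origin at the middle of its underside, y along it toward the tongue, x across, z up. Flat part 30 x 139 (y -69.5 to 69.5), metal at z 2 to 7, on 2 mm rubber pads (y -49 to 49). Black grip rib in the middle, 14 thick (x), 56 long, z 7 to 38: pinch it across its 14 mm. Screw heads 3 high at y -43, 43; dark thumb rest at y -59
- bar_tongue (a point): on the bar: tip of its tongue, underside, bar frame (0, 93.5, 2). The tongue, 18 wide and 5 thick, runs from y 69.5 to 93.5; the wider flat part forms shoulders at y 69.5
- bar_latch_end (a point): on the bar: underside of the end without tongue, bar frame (0, -69.5, 2)
- battery_tray: grey sheet-metal tray, immovable; origin at the middle of its underside, y along it toward the slotted bracket, x across, z up. It holds a black battery 70 x 113, lid top at z 94.6; end brackets 56 wide at y 64 to 69 (slotted, up to z 122) and y -69 to -64 (catch). With the bar fitted its metal underside is at z 97, shoulders against y 64, bar origin at about (0, -6.5, 95)
- slot (a point): tray frame (0, 64, 97): middle of the sill of the slot, on the battery's side. The slot is a window in the 5 mm bracket plate, 22 wide (x -11 to 11), z 97 to 107
- ledge (a point): tray frame (0, -66.5, 97): middle of the catch bracket's top edge, 5 mm wide, on which the bar's end rests
- catch (a joint): spring catch outside the catch bracket, rad: 0 = sprung in, grows as its top is pushed outward (-y). Dark leaf 36 wide hinged along x at tray y -85, z 47; top at z 128, thumb tab to z 137 at y -82 to -90. Its nose slopes from y -83, z 128 down to its tip at y -71.5, z 107.5; flat underside at z 106. Some 10 to 15 N down on the bar's end push it past
- catch_nose (a point): on the catch: tip of its nose, underside, tray frame (0, -71.5, 106) when sprung in
- terminals: the two bare battery terminals, bright blocks 12 x 14 with brass screws, fixed at tray frame (-26, -44) and (-26, 44), tops at z 90; this origin is at tray frame (0, 0, 10)
- spanner: loose combination spanner, 32 x 155 x 9, long along its y; origin under its centre
- screwdriver: loose red-handled screwdriver, 28 x 231 x 30, long along its y; origin under its centre
- drill_pack: loose black battery pack of a cordless drill, 55 x 86 x 68, standing; origin under its centre

How it is judged:
By the outcome, as a careful person would: the job done as asked, in the order asked, and still so for the second after the job is handed in, with the robot touching nothing.
It also fails if it takes over 45 s, if anything falls off the work surface, if the arm or the gripper's body presses on something with over 40 N, if the wrist force passes 120 N, or if a joint passes its speed limit or range.

## Working session

There is one attempt and no reset: what is moved stays moved. The work goes in short steps, Python scripts to look and compute and a shell command to move; the robot and the scene stay as the last step left them, time stands still between calls to the robot, and variables do not carry over. Pictures are saved under pics/ and viewed, on a budget of 10 in all, crops included, one or two more only if the job needs it, and the job is handed in when it is done.

```bash
mkdir -p pics; ls; python3 - <<'E'
from cell import robot
import cv2
s=robot.observe(); print({k:s[k] for k in('time','tool_pos','tool_rot','opening')},robot.pinch_z)
for n in('scene','side'):
    p=robot.read_camera(n); cv2.imwrite(f'pics/{n}0.png',p['color'][:,:,::-1])
    print(n,p['mtx'].tolist(),p['view'].tolist())
    if 1:
        for t in('hold_bar','bar_tongue','bar_latch_end','battery_tray','slot','ledge','catch_nose','terminals'):
            print(t,[(x['xy'],round(x['conf'],2)) for x in robot.look_for(t,p)][:2])
E
```

```text
pics
{'time': 0.0, 'tool_pos': array([ 0.11858606, -0.51130294,  0.4040305 ]), 'tool_rot': array([3.00098294, 1.5692466 , 1.65803103]), 'opening': 0.09171522643433204} 0.1592
scene [[433.50725075106317, 0.0, 321.1742364098983], [0.0, 433.50725075106317, 234.28458914930965], [0.0, 0.0, 1.0]] [[-0.8544611388952257, -0.51947408078424, 0.006545342713932018, 0.419755749755166], [-0.2801131354115148, 0.45006252270083935, -0.8479270941714783, 0.23555742352674433], [0.4375303343630066, -0.726354187055823, -0.5300724492545056, 0.7707267412827847], [0.0, 0.0, 0.0, 1.0]]
hold_bar [([365.3, 221.4], 0.74)]
bar_tongue [([364.9, 216.1], 0.57)]
bar_latch_end [([366.9, 223.6], 0.6), ([299.8, 226.4], 0.23)]
battery_tray [([265.8, 279.7], 0.76)]
slot [([267.1, 280.7], 0.65), ([336.0, 306.2], 0.24)]
ledge [([263.8, 277.5], 0.92)]
catch_nose [([284.6, 236.3], 0.58)]
terminals []
side [[607.2613518481288, 0.0, 308.9926483934793], [0.0, 607.2613518481288, 237.74898104175645], [0.0, 0.0, 1.0]] [[-0.9885882203655147, -0.15058006280844907, -0.004356057753059589, 0.49192256416102703], [-0.09694205952829588, 0.6580452711401859, -0.7467118977386469, 0.13855426500974824], [0.11530640766651609, -0.7377683009011995, -0.6651333449289701, 1.1416020658768073], [0.0, 0.0, 0.0, 1.0]]
hold_bar [([323.2, 197.0], 0.6), ([248.2, 232.1], 0.5)]
bar_tongue [([320.1, 197.6], 0.86)]
bar_latch_end [([317.6, 198.1], 0.62)]
battery_tray [([269.2, 311.8], 0.58)]
slot [([267.3, 313.1], 0.56)]
ledge [([269.9, 310.4], 0.62)]
catch_nose [([270.9, 253.1], 0.87)]
terminals []
```

View pics/scene0.png

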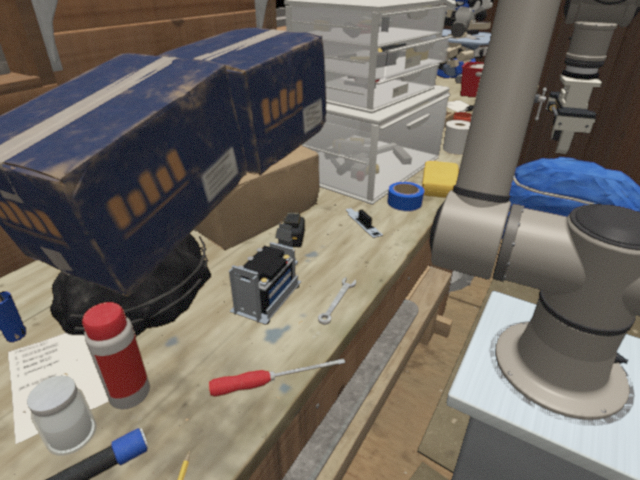

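View pics/side0.png

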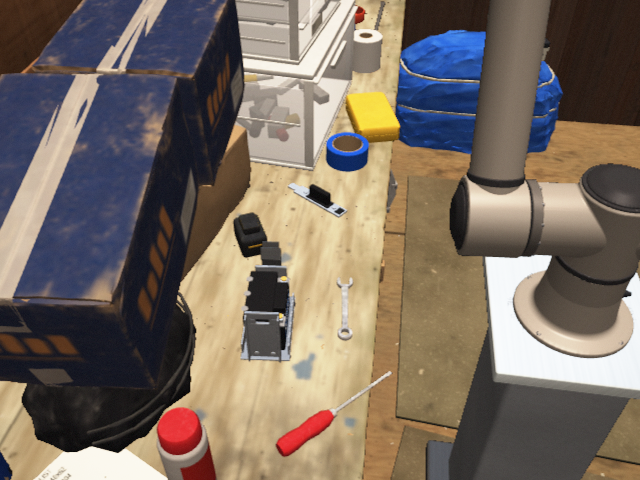

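The bar lies at about (318,198) in the side view, tongue end (290,184) and thumb rest (338,212). The tray is at about (268,310), with its slotted bracket toward the camera and the dark catch at the far end (270,250).

```bash
cat > h.py <<'E'
import numpy as np
from scipy.spatial.transform import Rotation as Ro
from cell import robot
def ray(p,uv):
    V=np.array(p['view']);K=np.array(p['mtx']);R=V[:3,:3]
    d=R.T@np.linalg.solve(K,[*uv,1.]); return -R.T@V[:3,3], d/np.linalg.norm(d)
def atz(o,d,z): return o+d*(z-o[2])/d[2]
def proj(p,X):
    V=np.array(p['view']);c=V[:3,:3]@X+V[:3,3];u=np.array(p['mtx'])@c;return u[:2]/u[2]
def tri(rs):
    A=sum(np.eye(3)-np.outer(d,d) for o,d in rs);b=sum((np.eye(3)-np.outer(d,d))@o for o,d in rs)
    return np.linalg.solve(A,b)
def toolR(s): return Ro.from_euler('xyz',s['tool_rot']).as_matrix()
def wray(p,s,uv):
    K=np.array(p['mtx']);T=np.array(p['T_tool_cam']);q=np.array([(uv[0]-K[0,2])/K[0,0],(uv[1]-K[1,2])/K[1,1]])
    r=np.linalg.norm(q);d=np.array([*(q/r*np.sin(r) if r>1e-9 else q),np.cos(r)])
    Rt=toolR(s);return Rt@T[:3,3]+s['tool_pos'],Rt@T[:3,:3]@d
def wproj(p,s,X):
    K=np.array(p['mtx']);T=np.array(p['T_tool_cam']);Rt=toolR(s)
    c=T[:3,:3].T@(Rt.T@(np.asarray(X)-s['tool_pos'])-T[:3,3]);r=np.hypot(c[0],c[1]);t=np.arctan2(r,c[2])
    return np.array([K[0,2]+K[0,0]*t*c[0]/r,K[1,2]+K[1,1]*t*c[1]/r])
E
python3 - <<'E'
from h import *
np.set_printoptions(precision=4,suppress=True)
a=robot.read_camera('scene');b=robot.read_camera('side')
for n,ua,ub,z in[('tongue',(347,209),(290,184),.006),('latch',(381,236),(345,214),.006),('rib',(364.5,217),(320,196),.03),('nose',(284.6,236.3),(270.9,253.1),.11),
  ('nearL',(231,266),(249,318),.122),('nearR',(259,284),(281,320),.122)]:
    ra,rb=ray(a,ua),ray(b,ub);print(n,atz(*ra,z),atz(*rb,z),tri([ra,rb]))
s=robot.observe();print(toolR(s))
w=robot.read_camera('wrist');print(w['mtx'],w['T_tool_cam'])
E
```

```text
tongue [ 0.5905 -0.3064  0.006 ] [ 0.5901 -0.3097  0.006 ] [ 0.59   -0.3068  0.0069]
latch [ 0.446  -0.2246  0.006 ] [ 0.4498 -0.2177  0.006 ] [ 0.4496 -0.2296 -0.0004]
rib [ 0.5093 -0.2528  0.03  ] [ 0.5096 -0.2435  0.03  ] [ 0.509  -0.2482  0.0297]
nose [0.5586 0.0411 0.11  ] [0.5612 0.0394 0.11  ] [0.5621 0.0361 0.1065]
nearL [0.572  0.1949 0.122 ] [0.5629 0.2063 0.122 ] [0.5602 0.21   0.1321]
nearR [0.4938 0.2099 0.122 ] [0.5114 0.2028 0.122 ] [0.5165 0.1826 0.0956]
[[ 0.      0.9742  0.2259]
 [-0.0001  0.2259 -0.9742]
 [-1.     -0.      0.0001]]
[[371.6483   0.     320.0152]
 [  0.     371.6483 242.1403]
 [  0.       0.       1.    ]] [[-0.0008 -0.2554  0.9668  0.0196]
 [-0.0008 -0.9668 -0.2554  0.0679]
 [ 1.     -0.001   0.0005  0.0009]
 [ 0.      0.      0.      1.    ]]
```

```bash
python3 -m jog '[{"y":5.6,"z":-2.1},{"y":11.2,"z":-4.3},{"y":16.8,"z":-6.4},{"y":22.4,"z":-8.6},{"y":28,"z":-10.7}]'; python3 -m jog '[{"y":5,"z":-2,"x":2,"spin":10},{"y":10,"z":-4,"x":4,"spin":20},{"y":15.4,"z":-5.9,"x":5,"spin":30},{"y":15.4,"z":-5.9,"x":5,"spin":40},{"y":15.4,"z":-5.9,"x":5,"spin":43.4}]'
python3 - <<'E'
from h import *
import cv2
s=robot.observe();w=robot.read_camera('wrist');cv2.imwrite('pics/w1.png',w['color'][:,:,::-1]);print(s['time'],s['tool_pos'],toolR(s))
for t in('hold_bar','bar_tongue','bar_latch_end'): print(t,[(x['xy'],round(x['conf'],2)) for x in robot.look_for(t,w)][:2])
y=np.array([.863,-.505,0]);o=np.array([.51,-.257,0])
print([wproj(w,s,o+y*a+np.array([0,0,z])) for a,z in((.0935,.007),(0,.038),(-.0695,.007))])
E
```

```text
1.05 [ 0.11857614 -0.51143474  0.40474672] [[ 4.54646515e-07  9.74167118e-01  2.25828313e-01]
 [-1.08083294e-04  2.25828312e-01 -9.74167112e-01]
 [-9.99999994e-01 -2.39653663e-05  1.05393863e-04]]
hold_bar []
bar_tongue []
bar_latch_end []
[array([ 243.64553859, -168.75054111]), array([ 181.33664647, -143.14346455]), array([147.64338044, -93.38764825])]$[0]: bad value
$[0]: bad value
```

View pics/w1.png

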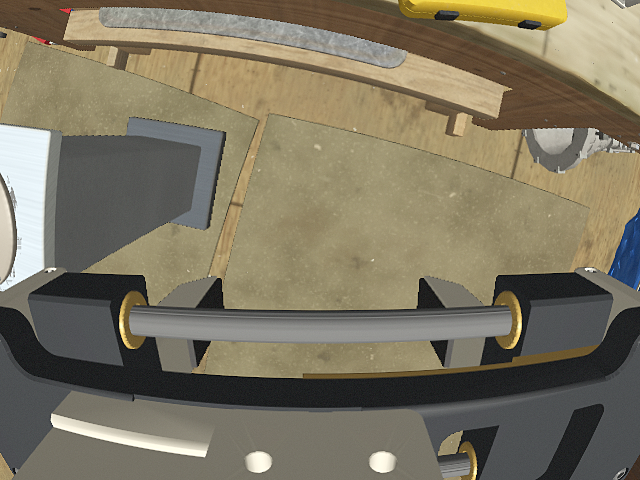

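The move was refused, so the picture shows only the cart and the floor. The rows probably need every key.

```bash
python3 -m jog '[{"fingers":0,"x":0,"y":5.6,"z":-2.1,"spin":0},{"fingers":0,"x":0,"y":11.2,"z":-4.3,"spin":0},{"fingers":0,"x":0,"y":16.8,"z":-6.4,"spin":0},{"fingers":0,"x":0,"y":22.4,"z":-8.6,"spin":0},{"fingers":0,"x":0,"y":28,"z":-10.7,"spin":0}]' && python3 -m jog '[{"fingers":0,"y":5,"z":-2,"x":2,"spin":10},{"fingers":0,"y":10,"z":-4,"x":4,"spin":20},{"fingers":0,"y":15.4,"z":-5.9,"x":5,"spin":30},{"fingers":0,"y":15.4,"z":-5.9,"x":5,"spin":40},{"fingers":0,"y":15.4,"z":-5.9,"x":5,"spin":43.4}]' && 
python3 - <<'E'
from h import *
import cv2
s=robot.observe();w=robot.read_camera('wrist');cv2.imwrite('pics/w2.png',w['color'][:,:,::-1]);print(s['time'],s['tool_pos'],toolR(s))
for t in('hold_bar','bar_tongue','bar_latch_end'): print(t,[(x['xy'],round(x['conf'],2)) for x in robot.look_for(t,w)][:2])
y=np.array([.863,-.505,0]);o=np.array([.51,-.257,0])
print([wproj(w,s,o+y*a+np.array([0,0,z])) for a,z in((.0935,.007),(0,.038),(-.0695,.007))])
E
```

```text
time: 1.88
tool_pos: [0.3686, -0.3427, 0.4049]
tool_rot: [0.286, 1.57, -1.057]
contact_force: [0.2, -0.8, 1.2]
opening: 0.0914
time: 2.5
tool_pos: [0.5046, -0.2509, 0.3542]
tool_rot: [-1.464, 1.57, 2.717]
contact_force: [0.6, -0.8, 0.4]
opening: 0.0918
2.5 [ 0.50460652 -0.25088265  0.35419882] [[-6.79955054e-04  8.62299970e-01 -5.06397374e-01]
 [ 3.07094065e-04 -5.06397287e-01 -8.62300234e-01]
 [-9.99999722e-01 -7.41837030e-04  7.95201919e-05]]
hold_bar [([325.9, 201.7], 0.64)]
bar_tongue [([324.3, 198.6], 0.6)]
bar_latch_end [([322.8, 195.8], 0.7)]
[array([321.29506829, 109.17766651]), array([321.67594083, 221.31042239]), array([321.59288217, 286.8502316 ])]
```

View pics/w2.png

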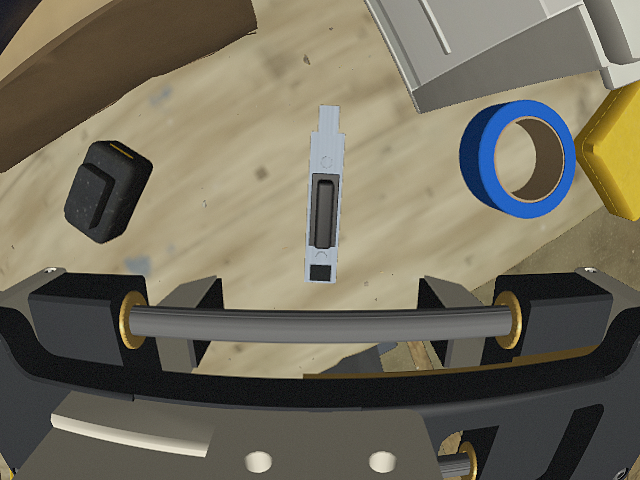

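The bar runs from its tongue tip at (328.5,106) to the latch end at (320.5,282), turned a couple of degrees from the jaw axis. The rib is between them, and the drill pack, tape and box are clear of it.

```bash
python3 - <<'E'
from h import *
s=robot.observe();w=robot.read_camera('wrist');R=toolR(s)
t=atz(*wray(w,s,(328.5,106)),.007);l=atz(*wray(w,s,(320.5,282)),.007);r=atz(*wray(w,s,(324.2,213)),.038)
y=(t-l)/np.linalg.norm(t-l);print('len',np.linalg.norm(t-l),'ang',np.degrees(np.arctan2(y[1],y[0])),'tool y ang',np.degrees(np.arctan2(R[1,1],R[0,1])))
o=l+y*.0695; print(t,l,'o',o,'rib',r)
for g in(-.016,): 
  q=o+y*g;print('tool shift yz cm to grip',g,100*(R.T@(q-s['tool_pos']))[1:],'down to tip z.010',100*(s['tool_pos'][2]-.178-.010))
E
```

```text
len 0.16130615313770685 ang -32.77781089519854 tool y ang -30.27645996770133
[ 0.58967704 -0.31192494  0.007     ] [ 0.45405464 -0.22459659  0.007     ] o [ 0.5124886  -0.26222268  0.007     ] rib [ 0.51430659 -0.26321473  0.038     ]
tool shift yz cm to grip -0.016 [-0.32965306  0.39290182] down to tip z.010 16.672614431276696
```

```bash
python3 -m jog '[{"fingers":0,"x":4,"y":-0.3,"z":0.4,"spin":2.5},{"fingers":0,"x":9,"y":-0.3,"z":0.4,"spin":2.5},{"fingers":0,"x":13,"y":-0.3,"z":0.4,"spin":2.5},{"fingers":0,"x":16,"y":-0.3,"z":0.4,"spin":2.5},{"fingers":0,"x":16.4,"y":-0.3,"z":0.4,"spin":2.5}]' && python3 -m jog '[{"fingers":1,"x":0,"y":0,"z":0,"spin":0},{"fingers":1,"x":0,"y":0,"z":0,"spin":0},{"fingers":1,"x":0,"y":0,"z":0,"spin":0},{"fingers":1,"x":0,"y":0,"z":0,"spin":0},{"fingers":1,"x":0,"y":0,"z":0,"spin":0}]' 3 && python3 -m jog '[{"fingers":1,"x":0,"y":0,"z":0,"spin":0},{"fingers":1,"x":-1,"y":0,"z":0,"spin":0},{"fingers":1,"x":-2,"y":0,"z":0,"spin":0},{"fingers":1,"x":-3,"y":0,"z":0,"spin":0},{"fingers":1,"x":-3.8,"y":0,"z":0,"spin":0}]'
python3 - <<'E'
from h import *
import cv2
s=robot.observe();p=robot.read_camera('side');b=robot.read_camera('wrist')
c=cv2.resize(p['color'][110:270,220:400],None,fx=2.2,fy=2.2);d=cv2.resize(b['color'][60:340,160:480],(400,350))
c=cv2.resize(c,(400,350));cv2.imwrite('pics/l1.png',np.hstack([c,d])[:,:,::-1])
E
```

```text
time: 3.38
tool_pos: [0.4986, -0.2535, 0.189]
tool_rot: [-1.586, 1.567, 2.554]
contact_force: [0.0, 0.3, 0.5]
opening: 0.092
time: 4.0
tool_pos: [0.4993, -0.2537, 0.191]
tool_rot: [1.411, 1.57, -0.733]
contact_force: [-0.4, -0.6, 0.5]
opening: 0.0464
time: 4.62
tool_pos: [0.4993, -0.2537, 0.2295]
tool_rot: [1.291, 1.57, -0.853]
contact_force: [0.2, 0.6, -2.3]
opening: 0.0136
```

View pics/l1.png

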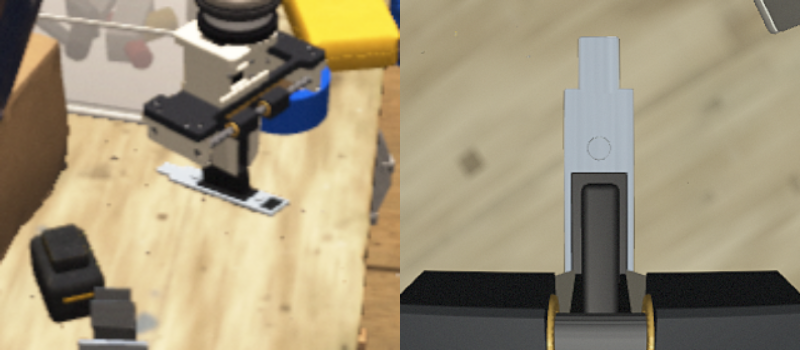

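Now the bar hangs from the fingertips, roughly level. The fingers closed late, during the lift, so I'll set it down and re-grip it lower.

```bash
python3 -m jog '[{"fingers":1,"x":1,"y":0,"z":0,"spin":0},{"fingers":1,"x":2,"y":0,"z":0,"spin":0},{"fingers":0.7,"x":2.6,"y":0,"z":0,"spin":0},{"fingers":0.7,"x":3.2,"y":0,"z":0,"spin":0},{"fingers":0.7,"x":3.8,"y":-0.3,"z":0,"spin":0}]' && python3 -m jog '[{"fingers":0.7,"x":0,"y":-0.3,"z":0,"spin":0},{"fingers":1,"x":0,"y":-0.3,"z":0,"spin":0},{"fingers":1,"x":0,"y":-0.3,"z":0,"spin":0},{"fingers":1,"x":0,"y":-0.3,"z":0,"spin":0},{"fingers":1,"x":0,"y":-0.3,"z":0,"spin":0}]' 3 && python3 -m jog '[{"fingers":1,"x":-1,"y":0,"z":0,"spin":0},{"fingers":1,"x":-2,"y":0,"z":0,"spin":0},{"fingers":1,"x":-3,"y":0,"z":0,"spin":0},{"fingers":1,"x":-4,"y":0,"z":0,"spin":0},{"fingers":1,"x":-4,"y":0,"z":0,"spin":0}]'
python3 - <<'E'
from h import *
import cv2
s=robot.observe();p=robot.read_camera('side');b=robot.read_camera('wrist');print(s['tool_pos'],s['torque'])
c=cv2.resize(p['color'][150:250,260:380],(400,333))
g=b['color'][60:340,160:480];d=cv2.resize(g,(400,333));cv2.imwrite('pics/l2.png',np.hstack([c,d])[:,:,::-1])
E
```

```text
time: 5.35
tool_pos: [0.4968, -0.2521, 0.1902]
tool_rot: [0.664, 1.571, -1.48]
contact_force: [0.4, 0.0, 0.7]
opening: 0.0276
time: 5.98
tool_pos: [0.4943, -0.2505, 0.191]
tool_rot: [1.434, 1.57, -0.71]
contact_force: [-1.2, 0.5, 3.3]
opening: 0.0138
time: 6.6
tool_pos: [0.4944, -0.2505, 0.2318]
tool_rot: [1.507, 1.569, -0.637]
contact_force: [0.1, 0.0, -0.4]
opening: 0.0142
[ 0.49442821 -0.25052992  0.23183173] [0.10048253 0.08934322 0.05704259]
```

View pics/l2.png

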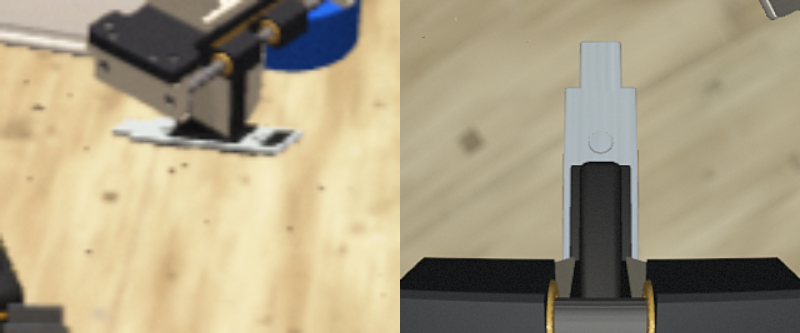

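The bar is now tilted in the grip, latch end up and tongue tip low. I'll clamp it and fit the tilt from the wrist view: tongue tip row 95, shoulders row 134, rib's far end row 196.

```bash
python3 -m jog '[{"fingers":1,"x":0,"y":0,"z":0,"spin":0},{"fingers":1,"x":-4,"y":0,"z":0,"spin":0},{"fingers":1,"x":-10,"y":0,"z":0,"spin":0},{"fingers":1,"x":-10,"y":0,"z":0,"spin":0}]' 50
python3 - <<'E'
from h import *
import cv2
from scipy.optimize import least_squares
s=robot.observe();b=robot.read_camera('wrist');R=toolR(s);print(s['contact_force'],s['torque'])
cv2.imwrite('pics/w3.png',b['color'][:,:,::-1])
g=cv2.cvtColor(b['color'],cv2.COLOR_RGB2GRAY).astype(float)
for c0 in (308,320,332): # row edges
    e=np.diff(g[60:260,c0-3:c0+4].mean(1));i=np.argsort(-abs(e))[:8];print(c0,sorted([(int(k)+60,int(e[k])) for k in i]))
for r0 in (105,120,150,170):
    e=np.diff(g[r0-2:r0+3,250:400].mean(0));i=np.argsort(-abs(e))[:6];print(r0,sorted([(int(k)+250,int(e[k])) for k in i]))
E
```

```text
time: 7.2
tool_pos: [0.4952, -0.251, 0.335]
tool_rot: [1.536, 1.561, -0.609]
contact_force: [0.9, -0.5, -3.6]
opening: 0.0136
[ 0.91317511 -0.46153086 -3.62897512] [ 0.07183253  0.08630125 -0.03728752]
308 [(93, -17), (94, 28), (95, 7), (194, -10), (195, -64), (196, -52), (197, -31), (199, 7)]
320 [(94, 27), (186, -20), (187, -19), (188, 41), (194, -25), (195, -173), (196, 26), (197, 10)]
332 [(93, 5), (94, 24), (194, -8), (195, -60), (196, -54), (197, -23), (198, -15), (199, 7)]
105 [(303, -10), (304, 27), (334, -11), (335, -38), (336, 24), (337, 13)]
120 [(302, -14), (303, -12), (304, 25), (305, 7), (335, -22), (337, 16)]
150 [(290, -7), (291, 6), (292, 14), (347, -17), (348, -3), (349, 14)]
170 [(256, 7), (290, -10), (291, 8), (325, -12), (327, 8), (348, -10)]
```

View pics/w3.png

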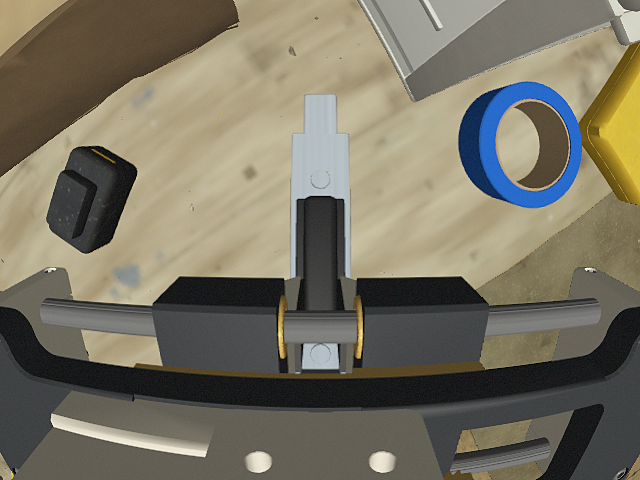

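The clamped bar shows its tongue tip at row 94, shoulders at 133, far screw at (320,179), rib top's far edge at 196 and near screw at (320,354). Now I'll fit the tilt.

```bash
python3 - <<'E'
from h import *
from scipy.optimize import least_squares
s=robot.observe();b=robot.read_camera('wrist');R=toolR(s)
F=[(93.5,7,94.5),(69.5,7,133),(43,10,179),(28,38,196),(-43,10,354)]
def pt(p,Y,Z): # bar y -> +tool y, tilted tongue down(+tool x)
    y0,x0,th=p;c,sn=np.cos(th),np.sin(th)
    return s['tool_pos']+R@np.array([x0+(sn*Y-c*Z)/1e3, y0+(c*Y+sn*Z)/1e3,0])
f=lambda p:[wproj(b,s,pt(p,Y,Z))[1]-r for Y,Z,r in F]
q=least_squares(f,[.016,.19,.3]);print('bar origin in tool: y,x mm',q.x[:2]*1e3,'tilt deg',np.degrees(q.x[2]),'res',q.fun)
for Y,Z in((93.5,2),(93.5,7),(69.5,2),(-69.5,2),(-69.5,7)):print(Y,Z,1e3*(R.T@(pt(q.x,Y,Z)-s['tool_pos'])))
E
```

```text
bar origin in tool: y,x mm [  8.24834677 199.59957121] tilt deg 21.025122862097422 res [-0.51804671  0.31465485  0.60953785 -0.2892871  -0.11685963]
93.5 2 [ 2.31278399e+02  9.62409706e+01 -2.20773951e-14]
93.5 7 [ 2.26611283e+02  9.80348569e+01 -1.03708412e-14]
69.5 2 [2.22667745e+02 7.38388138e+01 6.37260993e-16]
-69.5 2 [ 1.72797705e+02 -5.59070111e+01  1.42442154e-14]
-69.5 7 [ 1.68130589e+02 -5.41131248e+01 -2.85913762e-14]
```

```bash
python3 -m jog '[{"fingers":1,"x":-4,"y":-1,"z":-2,"spin":-10},{"fingers":1,"x":-8,"y":-3,"z":-5,"spin":-20},{"fingers":1,"x":-10,"y":-5,"z":-9,"spin":-30},{"fingers":1,"x":-10,"y":-7,"z":-12,"spin":-40},{"fingers":1,"x":-10,"y":-8.8,"z":-14.6,"spin":-50}]' && python3 -m jog '[{"fingers":1,"x":0,"y":0,"z":0,"spin":-10},{"fingers":1,"x":0,"y":0,"z":0,"spin":-20},{"fingers":1,"x":0,"y":0,"z":0,"spin":-30},{"fingers":1,"x":0,"y":0,"z":0,"spin":-40},{"fingers":1,"x":0,"y":0,"z":0,"spin":-50}]' && python3 -m jog '[{"fingers":1,"x":0,"y":0,"z":0,"spin":-10},{"fingers":1,"x":0,"y":0,"z":0,"spin":-20},{"fingers":1,"x":0,"y":0,"z":0,"spin":-30},{"fingers":1,"x":0,"y":0,"z":0,"spin":-30}]'
python3 - <<'E'
from h import *
import cv2
s=robot.observe();b=robot.read_camera('wrist');print(s['tool_pos'],toolR(s),s['qpos'])
cv2.imwrite('pics/w4.png',b['color'][:,:,::-1])
for t in('slot','ledge','catch_nose','terminals','battery_tray'): print(t,[(x['xy'],round(x['conf'],2)) for x in robot.look_for(t,b)][:2])
sc=robot.read_camera('scene');si=robot.read_camera('side')
print('boxcorner',tri([ray(sc,(112,287)),ray(si,(155,385))]))
E
```

```text
time: 7.92
tool_pos: [0.4993, -0.0786, 0.4285]
tool_rot: [-2.18, 1.567, 2.838]
contact_force: [0.6, 1.0, -1.9]
opening: 0.0135
time: 8.55
tool_pos: [0.4994, -0.08, 0.4281]
tool_rot: [-3.033, 1.566, 2.858]
contact_force: [-0.0, -0.5, -1.8]
opening: 0.0134
time: 9.05
tool_pos: [0.4994, -0.08, 0.4286]
tool_rot: [2.743, 1.567, 2.867]
contact_force: [0.2, 0.1, -2.3]
opening: 0.0137
[ 0.49944375 -0.07999892  0.42856614] [[-0.00394595 -0.12296124  0.99240363]
 [ 0.00111279  0.9924102   0.12296648]
 [-0.9999916   0.00158956 -0.00377917]] [-3.10411218e-01  2.89402022e-01  1.53261433e+00 -1.50248158e-04
  1.32367359e+00 -4.33650546e-01]
slot [([400.5, 58.1], 0.89)]
ledge [([402.2, 49.9], 0.79)]
catch_nose [([410.8, 97.1], 0.74)]
terminals [([377.9, 52.8], 0.8)]
battery_tray [([401.2, 50.2], 0.65)]
boxcorner [0.65093986 0.38013392 0.16651519]
```

View pics/w4.png

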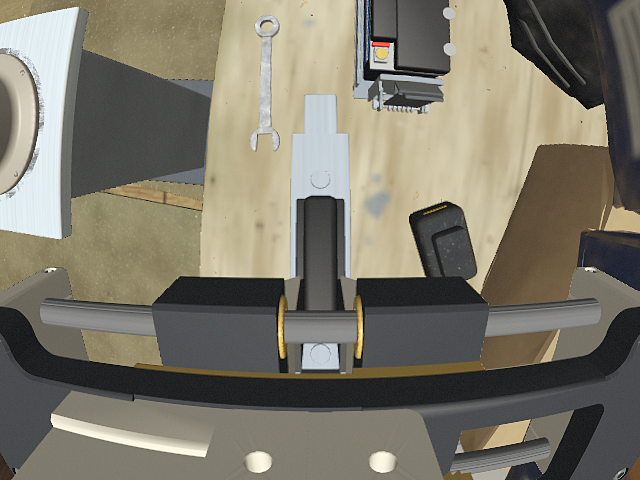

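The tray's catch end shows at (408,95), beyond and to the right of the bar, with one terminal at (381,52). I'll move 10 cm along to see the whole tray.

```bash
python3 -m jog '[{"fingers":1,"x":0,"y":5,"z":-1,"spin":0},{"fingers":1,"x":0,"y":10,"z":-1,"spin":0},{"fingers":1,"x":0,"y":10,"z":-1,"spin":0}]'
python3 - <<'E'
from h import *
import cv2
s=robot.observe();b=robot.read_camera('wrist');print(s['tool_pos'],toolR(s))
cv2.imwrite('pics/w5.png',cv2.resize(b['color'][0:270,270:550],None,fx=2.2,fy=2.2,interpolation=cv2.INTER_CUBIC)[:,:,::-1])
for t in('slot','catch_nose','terminals','battery_tray'): print(t,[(x['xy'],round(x['conf'],2)) for x in robot.look_for(t,b)][:2])
E
```

```text
time: 9.82
tool_pos: [0.4764, 0.0205, 0.431]
tool_rot: [0.959, 1.57, 1.087]
contact_force: [0.5, -0.6, -1.1]
opening: 0.0135
[0.47642806 0.02048682 0.43100586] [[ 3.24453704e-04 -1.28035966e-01  9.91769472e-01]
 [ 6.17799728e-04  9.91769361e-01  1.28035750e-01]
 [-9.99999757e-01  5.71173237e-04  4.00883828e-04]]
slot [([415.0, 130.0], 0.9)]
catch_nose [([423.6, 217.7], 0.64)]
terminals [([388.8, 157.1], 0.65)]
battery_tray [([414.2, 125.5], 0.93), ([230.0, 17.9], 0.18)]
```

View pics/w5.png

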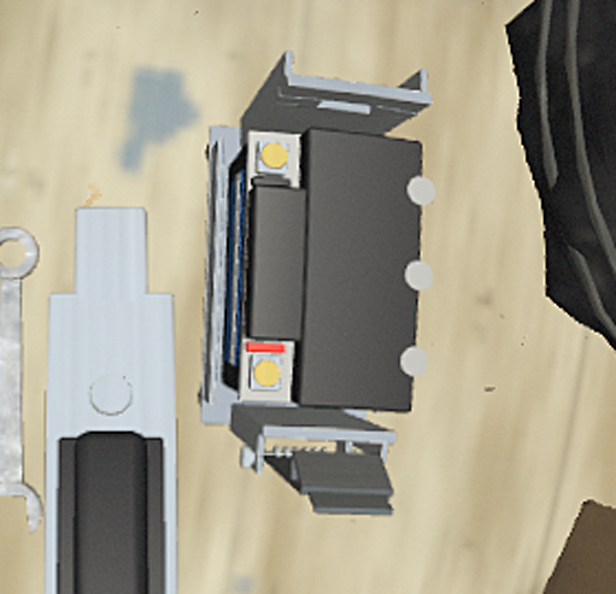

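The crop shows the terminal screws at (274,154) and (267,372), the lid's right corners at (421,141) and (411,411), the catch bracket's top edge from (262,432) to (395,437), and the slot at about (345,107). I'll fit the tray pose to these.

```bash
python3 - <<'E'
from h import *
from scipy.optimize import least_squares
np.set_printoptions(precision=2,suppress=True)
s=robot.observe();b=robot.read_camera('wrist');R=toolR(s)
F=[('t+',-26,44,91,274,154),('t-',-26,-44,91,267,372),('lid+',35,56.5,94.6,421,141),('lid-',35,-56.5,94.6,411,411),('cbr',28,-69,97,395,440),('slot',0,66.5,97,345,107)]
def W(p,x,y,z):
    c,n=np.cos(p[2]),np.sin(p[2]);return np.array([p[0]+(c*x-n*y)/1e3,p[1]+(n*x+c*y)/1e3,z/1e3])
f=lambda p,F=F:np.ravel([wproj(b,s,W(p,x,y,z))-np.array([270+u/2.2,v/2.2]) for _,x,y,z,u,v in F])
for G in(F,F[:2]+F[4:5],F[:2],F[2:4]):
    q=least_squares(lambda p:f(p,G),[.545,.12,.1],loss='soft_l1');print(q.x[:2]*1e3,np.degrees(q.x[2]));print(f(q.x).reshape(-1,2).tolist() if G is F else f(q.x).reshape(-1,2))
for n,(x,y,z) in dict(slot=(0,64,97),btopL=(-28,64,122),btopR=(28,64,122),tabL=(-18,-86,137),tabR=(18,-86,137),ledgeR=(28,-64,97)).items():
    q2=wproj(b,s,W(q.x,x,y,z)); print(n,(q2-[270,0])*2.2)
E
```

```text
[553.97 118.48] 5.44148575781664
[[0.17121930177779632, -0.3094105111970009], [-0.13938293316937234, 0.18848968560570256], [0.9314883160922705, -0.7542124490092448], [0.19870846900761308, 0.9514230367914536], [0.011987540516372519, 1.527932775393765], [-1.087819611912039, -1.7393206457618149]]
[553.79 118.88] 5.763198982887203
[[-0.26 -0.64]
 [-0.01 -0.11]
 [ 0.46 -1.47]
 [ 0.43  0.29]
 [ 0.32  0.91]
 [-1.66 -2.25]]
[553.96 118.5 ] 5.602068644589558
[[ 0.02 -0.27]
 [-0.01  0.25]
 [ 0.76 -0.91]
 [ 0.36  0.83]
 [ 0.21  1.43]
 [-1.3  -1.79]]
[553.46 118.32] 5.7269289904163205
[[-0.67 -0.12]
 [-0.49  0.45]
 [ 0.1  -0.95]
 [-0.04  0.87]
 [-0.17  1.49]
 [-2.03 -1.73]]
slot [340.55 109.08]
btopL [283.99  84.75]
btopR [429.89 103.48]
tabL [305.67 502.92]
tabR [401.11 505.85]
ledgeR [395.63 431.05]
```

```bash
cat >> h.py <<'E'
TR=(.5538,.1186,np.radians(5.6))
def tray2w(x,y,z):
    c,n=np.cos(TR[2]),np.sin(TR[2]);return np.array([TR[0]+(c*x-n*y)/1e3,TR[1]+(n*x+c*y)/1e3,z/1e3])
def w2tray(P):
    c,n=np.cos(TR[2]),np.sin(TR[2]);d=(np.asarray(P)[:2]-TR[:2])*1e3;return np.array([c*d[0]+n*d[1],-n*d[0]+c*d[1],P[2]*1e3])
E
python3 - <<'E'
from h import *
np.set_printoptions(precision=2,suppress=True)
s=robot.observe();b=robot.read_camera('wrist');R=toolR(s)
for x,y in((226.6,98),(222,76)): print('tongue mid col pred z=0:',wproj(b,s,s['tool_pos']+R@np.array([x,y,0])/1e3),'z=+1mm',wproj(b,s,s['tool_pos']+R@np.array([x,y,1])/1e3))
print('shift cm',100*R.T@(tray2w(0,-42.2,400)-s['tool_pos']),'spin',np.degrees(np.arctan2(R[1,1],R[0,1]))-95.6)
g=cv=b['color'].mean(2)
for r in(100,120,145):
    e=np.diff(g[r-3:r+4,280:360].mean(0));print(r,280+np.argsort(-abs(e))[:6])
E
```

```text
tongue mid col pred z=0: [320.86  91.55] z=+1mm [322.68  91.55]
tongue mid col pred z=0: [320.91 130.32] z=+1mm [322.77 130.32]
shift cm [3.06 4.92 8.73] spin 1.4590036619823508
100 [336 335 304 334 303 337]
120 [335 304 337 284 285 302]
145 [347 292 349 348 290 291]
```

```bash
python3 -m jog '[{"fingers":1,"x":0,"y":2,"z":4,"spin":0.5},{"fingers":1,"x":0,"y":4.9,"z":8.8,"spin":1.5},{"fingers":1,"x":2,"y":4.9,"z":8.8,"spin":1.5},{"fingers":1,"x":3,"y":4.9,"z":8.8,"spin":1.5},{"fingers":1,"x":3,"y":4.9,"z":8.8,"spin":1.5}]'
python3 - <<'E'
from h import *
import cv2
np.set_printoptions(precision=2,suppress=True)
s=robot.observe();b=robot.read_camera('wrist');R=toolR(s);print(w2tray(s['tool_pos']),np.degrees(np.arctan2(R[1,1],R[0,1])))
cv2.imwrite('pics/w6.png',cv2.resize(b['color'][0:270,180:460],None,fx=2.2,fy=2.2,interpolation=cv2.INTER_CUBIC)[:,:,::-1])
for n,c in dict(bL=(-28,64,122),bR=(28,64,122),sL=(-11,64,107),sR=(11,64,107),sillL=(-11,64,97),t=(-26,44,91)).items(): print(n,(wproj(b,s,tray2w(*c))-[180,0])*2.2)
E
```

```text
time: 10.8
tool_pos: [0.5581, 0.0769, 0.4]
tool_rot: [3.116, 1.569, -3.07]
contact_force: [-1.0, 0.5, -1.9]
opening: 0.0137
[  0.18 -41.95 399.95] 95.59146723690141
bL [220.89 201.58]
bR [400.41 201.51]
sL [277.17 206.99]
sR [344.06 206.96]
sillL [278.32 210.96]
t [236.21 269.74]
```

View pics/w6.png

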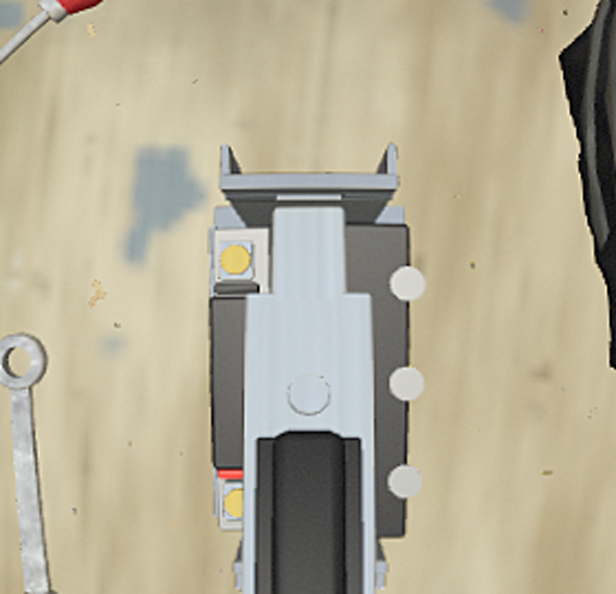

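The tongue is centred on the slot at column 308. The bracket and terminal both appear about 3.5 mm further along +y than predicted, so I'll correct for that and descend.

```bash
sed -i 's/^TR=.*/TR=(.5535,.1221,np.radians(5.6))/' h.py; python3 -m jog '[{"fingers":1,"x":2,"y":0.4,"z":0,"spin":0},{"fingers":1,"x":4,"y":0.4,"z":0,"spin":0},{"fingers":1,"x":5.5,"y":0.4,"z":0,"spin":0},{"fingers":1,"x":6.5,"y":0.4,"z":0,"spin":0},{"fingers":1,"x":6.5,"y":0.4,"z":0,"spin":0}]'
python3 - <<'E'
from h import *
import cv2
np.set_printoptions(precision=2,suppress=True)
s=robot.observe();b=robot.read_camera('wrist');R=toolR(s);print(w2tray(s['tool_pos']),np.degrees(np.arctan2(R[1,1],R[0,1])),s['contact_force'])
a=cv2.resize(b['color'][40:200,240:400],(500,500),interpolation=cv2.INTER_CUBIC)
si=robot.read_camera('side');c=cv2.resize(si['color'][180:380,210:330],(300,500),interpolation=cv2.INTER_CUBIC)
cv2.imwrite('pics/w7.png',np.hstack([a,c])[:,:,::-1])
for n,c in dict(bL=(-28,64,122),bR=(28,64,122),sL=(-11,64,107),sR=(11,64,107),t=(-26,44,91)).items(): print(n,(wproj(b,s,tray2w(*c))-[240,40])*3.125)
E
```

```text
time: 11.48
tool_pos: [0.5579, 0.0814, 0.3354]
tool_rot: [-3.133, 1.57, -3.035]
contact_force: [-0.3, 0.1, -1.9]
opening: 0.0135
[  0.41 -40.96 335.42] 95.6384868897477 [-0.29  0.11 -1.93]
bL [ 82.28 112.74]
bR [420.82 112.78]
sL [189.4  125.25]
sR [313.64 125.27]
t [115.62 242.67]
```

View pics/w7.png

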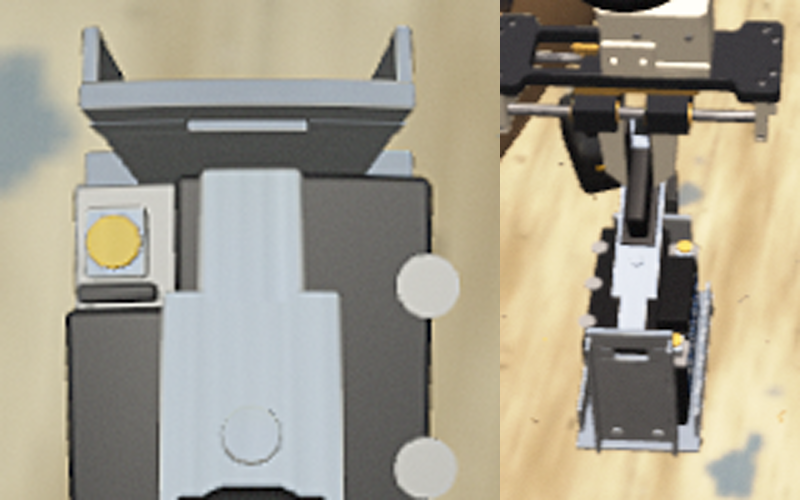

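The tongue is level with the slot and about 10 mm short of the bracket. It sits about 0.9 mm to the right of the slot's centre (251 vs 247 in the crop). I'll correct that and slide along the bar's axis.

```bash
python3 -m jog '[{"fingers":1,"x":0,"y":0,"z":-0.08,"spin":0},{"fingers":1,"x":0.19,"y":0.5,"z":-0.08,"spin":0},{"fingers":1,"x":0.38,"y":1.0,"z":-0.08,"spin":0},{"fingers":1,"x":0.58,"y":1.5,"z":-0.08,"spin":0},{"fingers":1,"x":0.58,"y":1.5,"z":-0.08,"spin":0}]'
```

```text
time: 12.2
tool_pos: [0.5555, 0.0969, 0.3296]
tool_rot: [3.108, 1.57, -3.075]
contact_force: [-0.1, -0.4, -1.9]
opening: 0.0138
```

```bash
python3 -m jog '[{"fingers":1,"x":0.19,"y":0.5,"z":0,"spin":0},{"fingers":1,"x":0.38,"y":1.0,"z":0,"spin":0},{"fingers":1,"x":0.5,"y":1.3,"z":0,"spin":0},{"fingers":1,"x":0.5,"y":1.3,"z":0,"spin":0}]'
python3 - <<'E'
from h import *
import cv2
np.set_printoptions(precision=2,suppress=True)
s=robot.observe();b=robot.read_camera('wrist');R=toolR(s);print(w2tray(s['tool_pos']),s['contact_force'])
a=cv2.resize(b['color'][40:200,240:400],(500,500),interpolation=cv2.INTER_CUBIC)
si=robot.read_camera('side');c=cv2.resize(si['color'][180:380,210:330],(300,500),interpolation=cv2.INTER_CUBIC)
cv2.imwrite('pics/w8.png',np.hstack([a,c])[:,:,::-1])
E
```

```text
time: 12.7
tool_pos: [0.5543, 0.1096, 0.3247]
tool_rot: [-2.865, 1.57, -2.766]
contact_force: [-0.9, 0.3, -2.1]
opening: 0.0141
[ -0.41 -12.55 324.73] [-0.94  0.3  -2.08]
```

View pics/w8.png

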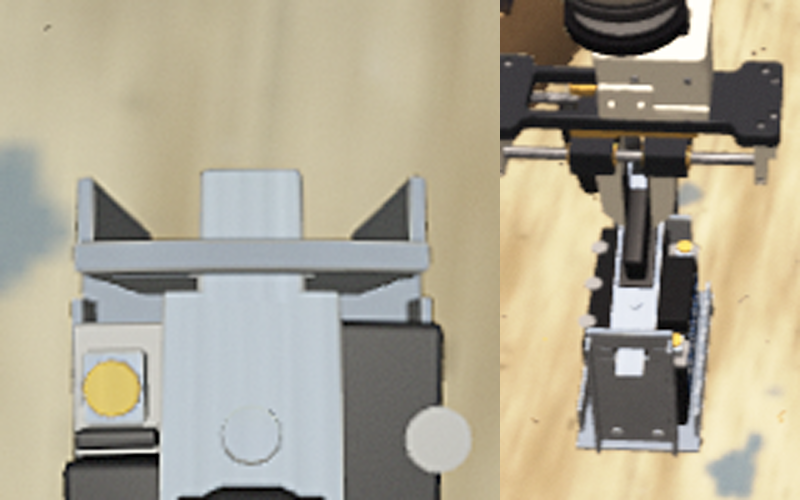

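The tongue is fully through the slot: its tip stands well beyond the bracket in both views, with no side force. Now I'll loosen the grip and lay the bar down along the computed arc so that it pivots in the pads.

```bash
python3 -m jog '[{"fingers":1,"x":0,"y":0,"z":0,"spin":0},{"fingers":1,"x":0.35,"y":-0.1,"z":0,"spin":0},{"fingers":1,"x":0.7,"y":-0.2,"z":0,"spin":0},{"fingers":1,"x":1.0,"y":-0.37,"z":0,"spin":0},{"fingers":1,"x":1.3,"y":-0.54,"z":0,"spin":0}]' 3 && python3 -m jog '[{"fingers":1,"x":0.3,"y":-0.16,"z":0,"spin":0},{"fingers":1,"x":0.62,"y":-0.32,"z":0,"spin":0},{"fingers":1,"x":0.94,"y":-0.46,"z":0,"spin":0},{"fingers":1,"x":0.94,"y":-0.46,"z":0,"spin":0}]'
python3 - <<'E'
from h import *
import cv2
s=robot.observe();b=robot.read_camera('wrist');print(w2tray(s['tool_pos']),s['contact_force'])
a=cv2.resize(b['color'][40:380,190:450],(382,500),interpolation=cv2.INTER_CUBIC)
si=robot.read_camera('side');c=cv2.resize(si['color'][200:360,220:320],(312,500),interpolation=cv2.INTER_CUBIC)
cv2.imwrite('pics/w9.png',np.hstack([a,c])[:,:,::-1])
E
```

```text
time: 13.42
tool_pos: [0.555, 0.1037, 0.3116]
tool_rot: [-1.932, 1.571, -1.833]
contact_force: [-0.4, -0.2, -1.1]
opening: 0.0141
time: 13.92
tool_pos: [0.5554, 0.0993, 0.3023]
tool_rot: [3.0, 1.571, 3.098]
contact_force: [-0.4, -1.1, -2.3]
opening: 0.0137
[ -0.38013422 -22.84082949 302.31970771] [-0.43777978 -1.06864605 -2.28265834]
```

View pics/w9.png

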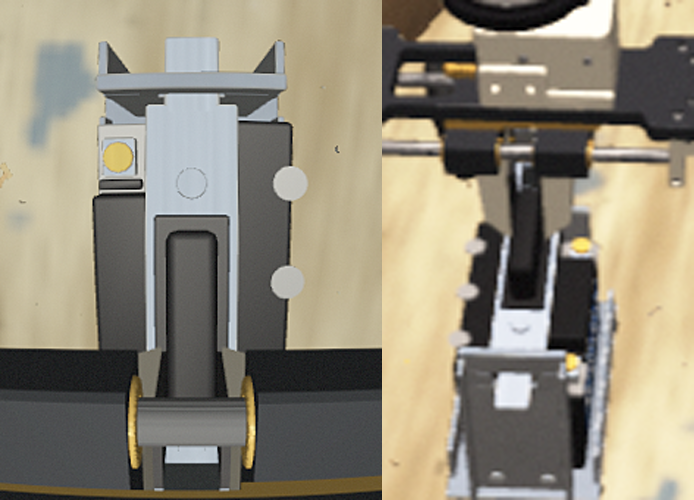

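The bar has been lowered with its tongue still through the slot and clear of the terminals. I'm past the picture budget, so from here I'll use numbers only. First, the current tilt from these rows.

```bash
python3 - <<'E'
from h import *
from scipy.optimize import least_squares
s=robot.observe();b=robot.read_camera('wrist');R=toolR(s)
F=[(93.5,7,40+38*.68),(69.5,7,40+105*.68),(43,10,40+183*.68),(28,38,40+231*.68)]
def pt(p,Y,Z):
    y0,x0,th=p;c,sn=np.cos(th),np.sin(th)
    return s['tool_pos']+R@np.array([x0+(sn*Y-c*Z)/1e3, y0+(c*Y+sn*Z)/1e3,0])
q=least_squares(lambda p:[wproj(b,s,pt(p,Y,Z))[1]-r for Y,Z,r in F],[.016,.19,.2]);print(q.x[:2]*1e3,'tilt',np.degrees(q.x[2]),q.fun)
for Y,Z in((93.5,2),(69.5,2),(-69.5,2)):print(Y,Z,w2tray(pt(q.x,Y,Z)))
E
```

```text
[ 14.75665442 202.9711219 ] tilt 6.503376641796092 [-0.06097007  0.10295197 -0.03408553 -0.00789637]
93.5 2 [-0.56138824 85.05892171 90.78872082]
69.5 2 [-0.53629415 61.21372688 93.51012741]
-69.5 2 [ -0.39095759 -76.88969318 109.27160721]
```

```bash
python3 -m jog '[{"fingers":1,"x":0,"y":0.15,"z":0,"spin":0},{"fingers":1,"x":0,"y":0.3,"z":0,"spin":0},{"fingers":1,"x":0,"y":0.4,"z":0,"spin":0},{"fingers":1,"x":0,"y":0.4,"z":0,"spin":0}]' 10; python3 -c "
from h import *
s=robot.observe();print(w2tray(s['tool_pos']),s['contact_force'],s['torque'])"
```

```text
time: 14.58
tool_pos: [0.5551, 0.1028, 0.3026]
tool_rot: [-1.503, 1.569, -1.404]
contact_force: [-0.6, -4.9, -1.0]
opening: 0.0138
[ -0.31249302 -19.34082501 302.631013  ] [-0.56441541 -4.91871285 -0.99722828] [-0.98078635 -0.11245996  0.09556584]
```

The shoulders now bear on the slotted bracket (about 5 N along y). I'll release, rise, move over the thumb rest and close the fingers.

```bash
python3 -m jog '[{"fingers":0.6,"x":0,"y":0,"z":0,"spin":0},{"fingers":0.6,"x":0,"y":0,"z":0,"spin":0},{"fingers":0.6,"x":0,"y":0,"z":0,"spin":0},{"fingers":0.6,"x":-2.5,"y":0,"z":0,"spin":0},{"fingers":0.6,"x":-5,"y":0,"z":0,"spin":0}]' && python3 -m jog '[{"fingers":1,"x":0,"y":-2.2,"z":0,"spin":0},{"fingers":1,"x":0,"y":-4.3,"z":0,"spin":0},{"fingers":1,"x":0,"y":-4.3,"z":0,"spin":0},{"fingers":1,"x":0,"y":-4.3,"z":0,"spin":0},{"fingers":1,"x":0,"y":-4.3,"z":0,"spin":0}]'
python3 - <<'E'
from h import *
import cv2
s=robot.observe();b=robot.read_camera('wrist');si=robot.read_camera('side');print(w2tray(s['tool_pos']),s['contact_force'],s['opening'])
a=cv2.resize(b['color'][40:400,190:450],(361,500));c=cv2.resize(si['color'][200:360,220:320],(312,500),interpolation=cv2.INTER_CUBIC)
cv2.imwrite('pics/w10.png',np.hstack([a,c])[:,:,::-1])
E
```

```text
time: 15.2
tool_pos: [0.5549, 0.1035, 0.3529]
tool_rot: [2.864, 1.57, 2.963]
contact_force: [-0.0, 0.8, 0.4]
opening: 0.0367
time: 15.82
tool_pos: [0.5592, 0.061, 0.3523]
tool_rot: [2.674, 1.57, 2.773]
contact_force: [-0.9, -0.1, -0.4]
opening: 0.0003
[-3.28213834e-01 -6.13424779e+01  3.52283512e+02] [-0.86306046 -0.13646708 -0.36980333] 0.0003204605163993501
```

View pics/w10.png

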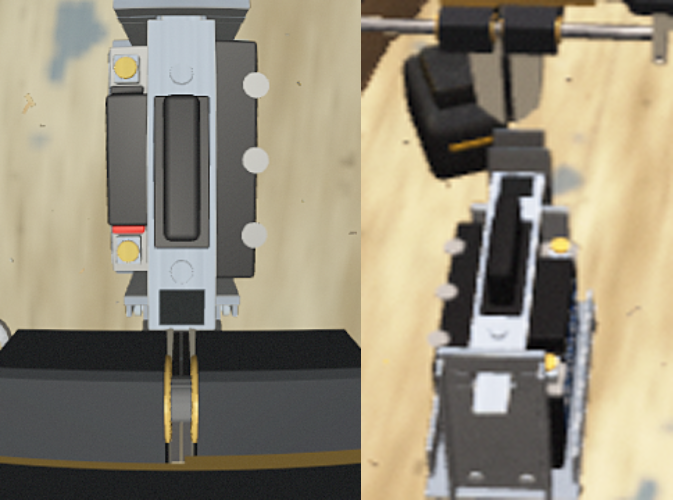

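The bar lies squarely over the battery with its tongue through the slot, clear of the terminals and resting on the catch nose. Now I'll press down.

```bash
python3 -m jog '[{"fingers":1,"x":3,"y":0,"z":0,"spin":0},{"fingers":1,"x":5,"y":0,"z":0,"spin":0},{"fingers":1,"x":5.6,"y":0,"z":0,"spin":0},{"fingers":1,"x":6.0,"y":0,"z":0,"spin":0},{"fingers":1,"x":6.3,"y":0,"z":0,"spin":0}]' && python3 -m jog '[{"fingers":1,"x":0.2,"y":0,"z":0,"spin":0},{"fingers":1,"x":0.4,"y":0,"z":0,"spin":0},{"fingers":1,"x":0.6,"y":0,"z":0,"spin":0}]'
```

```text
time: 16.55
tool_pos: [0.5597, 0.0608, 0.2916]
tool_rot: [-0.128, 1.567, -0.029]
contact_force: [-2.1, -0.1, 12.4]
opening: 0.0003
time: 16.92
tool_pos: [0.5594, 0.061, 0.284]
tool_rot: [0.514, 1.569, 0.612]
contact_force: [0.2, 5.9, 4.2]
opening: 0.0004
```

```bash
python3 -m jog '[{"fingers":1,"x":0.2,"y":0,"z":0,"spin":0},{"fingers":1,"x":0.3,"y":0,"z":0,"spin":0},{"fingers":1,"x":0.4,"y":0,"z":0,"spin":0}]' && python3 -m jog '[{"fingers":1,"x":0.15,"y":0,"z":0,"spin":0},{"fingers":1,"x":0.15,"y":0,"z":0,"spin":0}]'
```

```text
time: 17.3
tool_pos: [0.5594, 0.0609, 0.2802]
tool_rot: [0.363, 1.57, 0.461]
contact_force: [-2.5, 3.5, 13.3]
opening: 0.0005
time: 17.55
tool_pos: [0.5593, 0.061, 0.2801]
tool_rot: [0.115, 1.569, 0.213]
contact_force: [-6.1, 3.2, 18.1]
opening: 0.0001
```

The fingertips stop hard at z 102 mm, which is the seated bar-top height. I'll rise and check.

```bash
python3 -m jog '[{"fingers":1,"x":-3,"y":0,"z":0,"spin":0},{"fingers":1,"x":-9,"y":0,"z":0,"spin":0},{"fingers":1,"x":-12,"y":-3,"z":0,"spin":0},{"fingers":1,"x":-14,"y":-9,"z":0,"spin":0},{"fingers":1,"x":-14,"y":-11,"z":0,"spin":0}]'
python3 - <<'E'
from h import *
import cv2
s=robot.observe();b=robot.read_camera('wrist');si=robot.read_camera('side');print(w2tray(s['tool_pos']),s['contact_force'])
a=cv2.resize(b['color'][20:240,240:400],(436,600),interpolation=cv2.INTER_CUBIC);c=cv2.resize(si['color'][210:370,220:320],(364,600),interpolation=cv2.INTER_CUBIC)
cv2.imwrite('pics/w11.png',np.hstack([a,c])[:,:,::-1])
for n,X in dict(nose=(0,-71.5,107),noseR=(18,-71.5,107.5),endR=(15,-76,102),endR_up=(15,-76,117),thumb=(0,-65.5,102),tip=(0,87,102),tabtop=(0,-86,137)).items(): print(n,(wproj(b,s,tray2w(*X))-[240,20])*2.727,(proj(si,tray2w(*X))-[220,210])*[3.64,3.75]+[436,0])
E
```

```text
time: 18.18
tool_pos: [0.5702, -0.0518, 0.4191]
tool_rot: [-0.875, 1.568, -0.779]
contact_force: [0.5, 0.1, 0.1]
opening: 0.0003
[-3.46040297e-01 -1.74732463e+02  4.19109298e+02] [0.45379596 0.08911793 0.13874034]
nose [218.1988126  217.58945086] [618.35102557 182.58365226]
noseR [281.70365053 217.73427341] [582.21562376 180.57337617]
endR [270.15629131 234.99172155] [589.84538624 182.59903003]
endR_up [273.01906246 229.42461206] [588.1634699  160.01733395]
thumb [218.11418237 199.53801836] [617.60087241 198.70083036]
tip [ 216.89444343 -245.526506  ] [582.81749985 444.44546382]
tabtop [218.56299362 258.97936609] [618.46841233 116.21403427]
```

View pics/w11.png

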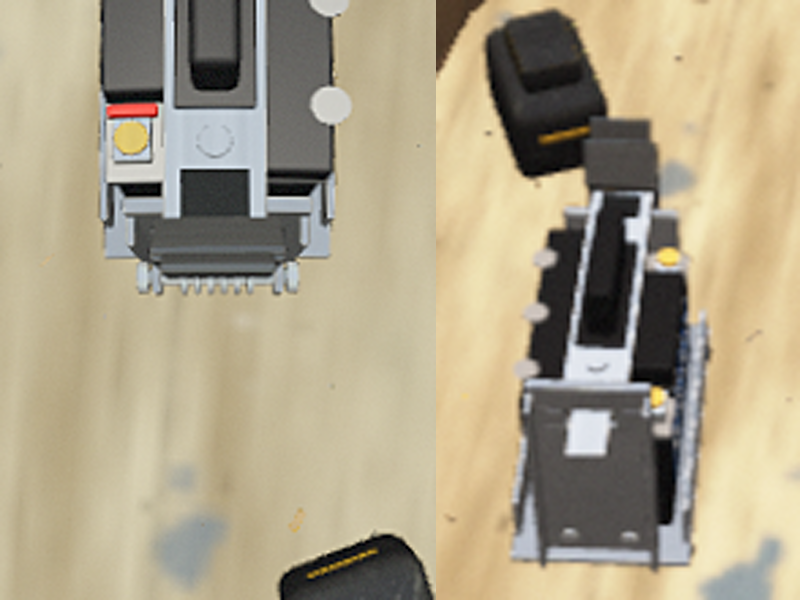

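The catch nose's front edge is at row 215 (sprung-in position predicts 218) and covers the end of the bar. The tongue shows through the slot, and the drill pack hasn't moved. I'll hand it in.

```bash
python3 -c "
from cell import robot
print(robot.hand_in(),robot.observe()['time'])"
```

```text
the job is handed in; nothing more can be done
the job is handed in; nothing more can be done
```

The hold-down bar is fitted and the job was handed in; the last reading before that was at 18.2 s of the 45 s.

**What I did**
- I gripped the rib lightly off-centre so the bar tilted about 21° in the pads, then clamped it and slid the tongue through the slot.
- I laid the bar down over the battery with a light grip. I pushed it forward until its shoulders met the slotted bracket, at about 5 N.
- I let go and pressed the thumb rest down with closed fingers. The highest reading was about 18 N.

**Last checks**
- **Seating:** the fingertips stopped hard at z 102 mm, which is the seated height of the bar's top.
- **Catch:** in the last picture its nose covers the end of the bar, within about 1 px of where it should be when sprung in.
- **Tongue:** it shows through the slot in the side view.
- **Terminals:** the bar lies clear of both terminals in every view I took.
- **Loose things:** the drill pack stayed put. I never moved near the spanner or screwdriver, but they are not in the last picture.

**What disagreed or went wrong**
- The first move command was refused because its rows left out some values.
- The first grasp closed late, so I set the bar down and gripped it again.
- Two measurements of the tray differed by about 3.5 mm along its length, and I used the closer view.
- The fit of the bar's tilt just before release put the shoulder about 3 mm too low, though the contact forces and later pictures agreed with the plan.
- I viewed 15 pictures against a budget of 10.

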